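# Clamp the sample jars in the shaker and set its load selector

### The job

First turn the shaker's selector to off (the ring). Then stand every amber sample jar from the bench upright in a station of the shaker, one to a station, and push that station's sprung clamp in until it snaps into its notch and holds the jar against the posts, leaving the clamp of an empty station drawn back. When all are clamped, turn the selector to the mark with as many dots as there are jars; do not disturb the other things.

Things in the scene. Friction and masses are not known exactly. Their poses are not given: they have to be found in the camera images.
- jar_a: squat amber glass sample jar with a white ribbed screw cap, round and straight-sided, 42 mm diameter, 46 mm tall with the cap, about 0.1 kg, may be absent (None); stands upright on the bench at the start; origin at the centre of its underside, z along its axis
- jar_b: squat amber glass sample jar with a white ribbed screw cap, round and straight-sided, 42 mm diameter, 46 mm tall with the cap, about 0.1 kg, may be absent (None); stands upright on the bench at the start; origin at the centre of its underside, z along its axis
- jar_c: squat amber glass sample jar with a white ribbed screw cap, round and straight-sided, 42 mm diameter, 46 mm tall with the cap, about 0.1 kg, may be absent (None); stands upright on the bench at the start; origin at the centre of its underside, z along its axis
- jar_d: squat amber glass sample jar with a white ribbed screw cap, round and straight-sided, 42 mm diameter, 46 mm tall with the cap, about 0.1 kg, may be absent (None); stands upright on the bench at the start; origin at the centre of its underside, z along its axis
- shaker: low aluminium base plate of the shaker, fixed to the bench, 150 (x) x 250 (y) mm, top face 16 mm above the bench; origin at the centre of its underside; its x axis points from the clamp knobs (robot side) to the stop posts (far side), y along the row of stations; three stations 78 mm apart, station 1 at +y
- station_1 (a point): station at the +y end of the shaker: the point on the plate's top face where the jar's axis stands when the jar touches both stop posts; axes as the shaker. The posts are 10 mm thick, 22 mm high, 26 mm from this point, at 38 degrees either side of the shaker's +x. With its clamp drawn back, there are 18 mm free between the jar and the clamp's pad, so the jar can be set down from above a few mm short of the posts; the closing clamp slides it up to them
- clamp_1 (a joint): travel (m) of the sprung push clamp of station 1, 0 drawn back, growing as its knob is pushed along the shaker's +x. A spring pushes back with 5 to 9.5 N and throws it back to 0 if it is let go before about 0.0155; beyond that it snaps forward into its holding notch and stays: 0.017 to 0.019 when it clasps a jar, 0.020 (the end stop) when the station is empty. Pulling the knob back toward -x with 6 to 10 N frees it again
- clamp_1_face (a point): centre of the outer face (facing the shaker's -x) of the round black knob of clamp 1, 27 mm diameter, 12 mm thick, 16 mm above the plate's top face; axes as the shaker; moves with the clamp; nothing stands in front of it; no part of the clamp or its housing is more than 33 mm above the plate
- station_2 (a point): station at the middle of the shaker: the point on the plate's top face where the jar's axis stands when the jar touches both stop posts; axes as the shaker. The posts are 10 mm thick, 22 mm high, 26 mm from this point, at 38 degrees either side of the shaker's +x. With its clamp drawn back, there are 18 mm free between the jar and the clamp's pad, so the jar can be set down from above a few mm short of the posts; the closing clamp slides it up to them
- clamp_2 (a joint): travel (m) of the sprung push clamp of station 2, 0 drawn back, growing as its knob is pushed along the shaker's +x. A spring pushes back with 5 to 9.5 N and throws it back to 0 if it is let go before about 0.0155; beyond that it snaps forward into its holding notch and stays: 0.017 to 0.019 when it clasps a jar, 0.020 (the end stop) when the station is empty. Pulling the knob back toward -x with 6 to 10 N frees it again
- clamp_2_face (a point): centre of the outer face (facing the shaker's -x) of the round black knob of clamp 2, 27 mm diameter, 12 mm thick, 16 mm above the plate's top face; axes as the shaker; moves with the clamp; nothing stands in front of it; no part of the clamp or its housing is more than 33 mm above the plate
- station_3 (a point): station at the -y end of the shaker: the point on the plate's top face where the jar's axis stands when the jar touches both stop posts; axes as the shaker. The posts are 10 mm thick, 22 mm high, 26 mm from this point, at 38 degrees either side of the shaker's +x. With its clamp drawn back, there are 18 mm free between the jar and the clamp's pad, so the jar can be set down from above a few mm short of the posts; the closing clamp slides it up to them
- clamp_3 (a joint): travel (m) of the sprung push clamp of station 3, 0 drawn back, growing as its knob is pushed along the shaker's +x. A spring pushes back with 5 to 9.5 N and throws it back to 0 if it is let go before about 0.0155; beyond that it snaps forward into its holding notch and stays: 0.017 to 0.019 when it clasps a jar, 0.020 (the end stop) when the station is empty. Pulling the knob back toward -x with 6 to 10 N frees it again
- clamp_3_face (a point): centre of the outer face (facing the shaker's -x) of the round black knob of clamp 3, 27 mm diameter, 12 mm thick, 16 mm above the plate's top face; axes as the shaker; moves with the clamp; nothing stands in front of it; no part of the clamp or its housing is more than 33 mm above the plate
- control_box: white control box, fixed to the bench, 100 x 100 mm, 40 mm high; origin at the centre of its underside; the selector's axis is 14 mm toward its -x. On its top, on the far side of the selector, four marks in a quarter circle, from its left (+y) to its right: an open ring (off), one dot, two dots, three dots
- selector (a joint): angle (rad) of the selector knob, growing clockwise seen from above; it clicks into four notches: 0 at the ring (off), 0.524 at one dot, 1.047 at two dots, 1.571 at three dots. Pointer direction (white line) on the box: 45 degrees to the left (+y) of the box's +x at 0, 45 degrees to the right at 1.571. About 0.06 N m turns it over a notch
- selector_grip (a point): point on the selector's axis at the height to grip it, 65 mm above the bench; the knob is a bar 42 mm long, 14 mm wide, whose top is 12 mm above this point and which stands 26 mm clear above its round skirt (46 mm diameter, top 51 mm above the bench). The point's own axes turn with the knob: at any angle the bar and pointer lie 45 degrees anticlockwise (seen from above) of the point's x axis
- petri_dish: bystander: closed petri dish, 93 mm diameter, 15 mm high, on the bench right of the shaker
- timer: bystander: white timer, 66 x 66 x 19 mm, on the bench behind the shaker
- bung_1: bystander: rubber bung, 35 mm diameter, 30 mm high, on the bench left of the jars
Mind the look-alikes: they are no part of the job. Leave any purple look-alike of the jar_d alone. What is shaped like the jar_b but blue is not meant.

How it is judged:
By the outcome, as a careful person would: the job done as asked, in the order asked, and still so for the second after the job is handed in, with the robot touching nothing.
Of jar_a, jar_b, jar_c, jar_d only 2 to 3 are there at a start; the rules pass over those that are not, and their reading is None.
At some moment in a run one of jar_a, jar_b, jar_c, jar_d may be knocked a few centimetres aside while the robot is not near it.
It also fails if it takes over 210 s, if anything falls off the work surface, if the arm or the gripper's body presses on something with over 40 N, if the wrist force passes 120 N, or if a joint passes its speed limit or range.

### The arm

A 7-joint arm with a two-finger parallel gripper is mounted at the origin on a cart in front of the work surface, level with it; the furniture and walls round the work are solid. World frame = base frame: x ahead of the robot, y to its left, z up, the work surface at z = 0. Lengths are in m, angles in rad, forces in N, time in s.
With the tool pointing down it reaches from about 0.425 to 0.95 m from the base axis. Payload 4.7 kg.
Tool frame: the origin (TCP) lies at the very end of the fingers, on their centre line; the grasp point (between the pads) lies 19 mm behind it; x points along the fingers, y is the direction in which the jaws open and shut, and the axes are right-handed (so a half turn about x gives the same grasp; the last joint's range is limited). The gripper opens to 87 mm and grips with 3 to 60 N. Pads are 19 mm wide; open, the fingers measure 117 mm over their backs; the gripper's body (75 mm by 190 mm) begins 51 mm behind the grasp point.
Start: joints at [-1.19, 0.469, -0.049, 1.532, 0.024, 1.141, -0.082], TCP at [0.269, 0.619, 0.223] pointing down, gripper open.
Joint ranges: [-2.59, 2.59], [-0.33, 1.99], [-1.39, 1.29], [0.1, 2.45], [-1.04, 4.18], [0.21, 1.99], [-2.66, 2.66]. Speed limits (rad/s): [2.57, 2.57, 3.14, 3.14, 3.14, 3.14, 3.14].

### API

Orientations are given as a rotation vector (axis times angle).
In Python, from station import manip gives the robot as it stands.
- The arm moves only by the tool send_rows, never from a script. Its argument "deltas" is a list of rows, each a list of 5 numbers: the shift along the world's x, y, z in mm, then the turn about the world's z in rad, then the closure, from 0 (fully open) to 1 (shut). In form: [[dx, dy, dz, twist, hand], ...]. A call has exactly 8 rows; each row shifts and turns the commanded pose from where the row before left it; what a row does not reach is not made up. A row lasts 1/12 s, in which the tool goes at most 41.7 mm and 7.16 degrees, less where a joint would pass 70% of its speed; a pose out of reach is approached as far as the arm can. A call with a gripper value outside its range is refused whole. The fingers move at their own pace and stop on an object; "newtons" is the grip in N (left out, the last holds). Time passes only in rows, so rows that do not move let the fingers close, or fill a call up. It gives the time, the measured TCP pose, the force and the opening at its end, in the units of the state.
- manip.read_state(): the state, without advancing time (a new reading comes with each control period).
- manip.capture(name): name is "side" or "top" or "wrist"; returns the picture (384x512x3 uint8, red, green, blue); there is no depth.
- manip.camera_model(name): a dict with "camera_matrix" (3x3 intrinsics, pixels), "R" (3x3) and "t" (3): a world point X has camera coordinates R X + t. Camera axes: x right, y down, z forward; pixel columns grow to the right and rows downward; lengths in m; the calibration is good to about 2 mm. A picture is of the moment at which its call begins: read the wrist's pose just before it. camera_model takes no time and is no camera call; for the wrist camera it gives the pose at the moment of the call.
- manip.sign_off(): hands the job in, once; it reports no verdict.
The state is a dict: "time": time; "joints": joint angles; "joint_vel": joint speeds; "tau": joint torques, N m; "tcp_pos": TCP position; "tcp_rot": TCP orientation; "wrist_force": force on the tool from outside, world axes, zero at the start; "moment": the same for the moment, N m; "finger_gap": finger opening in m.
Only numpy, scipy, OpenCV 4.12 (cv2) and the standard library are available. Lean on these libraries where they do the work, as an engineer would, in place of code of your own. Each camera call takes 0.05 s, during which the arm holds its last target. There are 200 camera calls.

## Working session

There is one attempt and no reset: what is moved stays moved. The work goes in short steps, Python scripts to look and compute and a tool call to move; the robot and the scene stay as the last step left them, time stands still between calls to the robot, and variables do not carry over. Pictures are saved under pics/ and viewed, about 12 in all and at most 16, crops included, and the job is handed in when it is done.

Besides the shell and the picture viewer there is one more tool, called after ">>>" as name([rows], argument=value, ...), one row to a line, values as JSON. send_rows: Moves the arm, as the interface text tells. Its arguments: {"type":"object","properties":{"deltas":{"type":"array"},"newtons":{"type":"number"}},"required":["deltas"]}

```bash
ls; mkdir -p pics
cat > h.py <<'E'
import numpy as np, cv2
from station import manip
def snap(n,f):
    m=manip.camera_model(n); im=manip.capture(n); cv2.imwrite(f'pics/{f}.png',im[:,:,::-1]); return im,m
def ray(m,uv,z):
    K=np.array(m["camera_matrix"]);R=np.array(m["R"]);t=np.array(m["t"])
    d=R.T@np.linalg.inv(K)@np.array([uv[0],uv[1],1.]); c=-R.T@t
    return c+d*(z-c[2])/d[2]
def proj(m,X):
    p=np.array(m["camera_matrix"])@(np.array(m["R"])@np.array(X,float)+np.array(m["t"])); return p[:2]/p[2]
E
python3 - <<'E'
from h import *
s=manip.read_state(); print(s)
for n in("top","side"):
    im,m=snap(n,n+"0"); print(n,{k:np.round(v,3).tolist() for k,v in m.items()})
E
```

```text
pics
{'time': 0.0, 'joints': array([-1.18986992,  0.4694377 , -0.04862618,  1.53371225,  0.02413875,
        1.14100463, -0.08229253]), 'joint_vel': array([-6.93591930e-04, -8.38245458e-04,  8.27920731e-04, -1.13423254e-03,
       -2.14759826e-03, -6.24175451e-05, -9.00112277e-05]), 'tau': array([-7.66888274e-05, -5.07979560e+01, -8.05647369e-02, -2.36144561e+01,
       -6.12924295e-02,  3.79553740e-02,  1.57552277e-04]), 'tcp_pos': array([0.26869364, 0.61854763, 0.22149432]), 'tcp_rot': array([ 0.31987639,  1.54710465, -0.32295783]), 'wrist_force': array([-0.52141417, -0.12553004, -0.52353144]), 'moment': array([0.00992419, 0.02793812, 0.0115123 ]), 'finger_gap': 0.08692986292384672}
top {'camera_matrix': [[395.982, 0.0, 246.363], [0.0, 395.982, 192.486], [0.0, 0.0, 1.0]], 'R': [[0.002, -1.0, 0.014], [-0.996, -0.003, -0.085], [0.085, -0.014, -0.996]], 't': [0.059, 0.571, 1.501]}
side {'camera_matrix': [[396.614, 0.0, 255.083], [0.0, 396.614, 194.581], [0.0, 0.0, 1.0]], 'R': [[-0.982, -0.189, -0.019], [-0.117, 0.677, -0.727], [0.15, -0.712, -0.686]], 't': [0.581, 0.057, 1.618]}
```

View pics/top0.png

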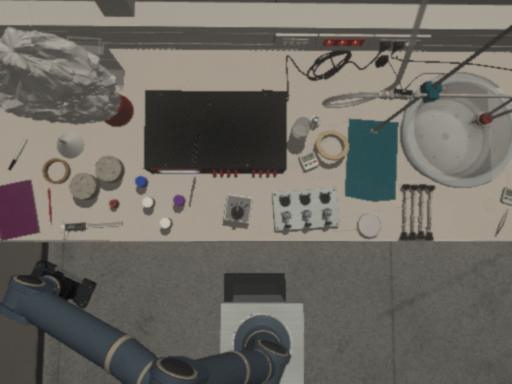

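View pics/side0.png

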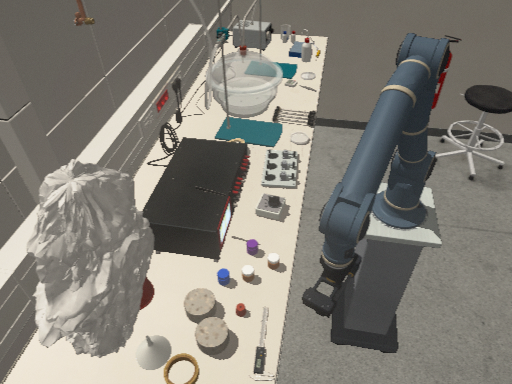

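Run:
```python
from h import *
im=cv2.imread('pics/top0.png'); c=cv2.resize(im[165:245,100:360],None,fx=3,fy=3,interpolation=cv2.INTER_CUBIC)
s=cv2.imread('pics/side0.png'); d=cv2.resize(s[140:320,190:320],None,fx=2,fy=2,interpolation=cv2.INTER_CUBIC)
o=np.zeros((600,780,3),np.uint8); o[:240]=c; o[240:600,:260]=d
d=cv2.resize(im[100:250,0:250],None,fx=2,fy=2); o[245:545,270:770]=d
cv2.imwrite('pics/c0.png',o)
m=manip.camera_model("top")
for n,uv,z in [("w1",(148,203),.046),("w2",(165,224),.046),("blue",(141,182),.046),("purple",(179,201),.046),("sel",(238,212),.077),("box",(238,210),.04),("sh",(306,210),.016),("bung",(113,203),.03)]: print(n,np.round(ray(m,uv,z),4))
```

```text
w1 [0.5277 0.4312 0.046 ]
w2 [0.4488 0.3658 0.046 ]
blue [0.6073 0.4595 0.046 ]
purple [0.5355 0.3147 0.046 ]
sel [0.4934 0.0915 0.077 ]
box [0.5023 0.0918 0.04  ]
sh [ 0.5039 -0.1708  0.016 ]
bung [0.5282 0.5678 0.03  ]
```

View pics/c0.png

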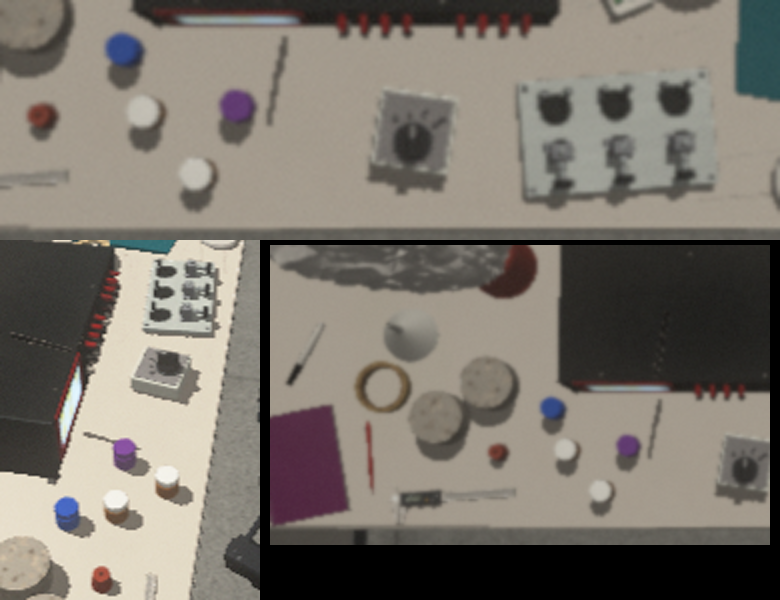

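```bash
cat >> h.py <<'E'
from scipy.spatial.transform import Rotation as Ro
def st():
    s=manip.read_state(); M=Ro.from_rotvec(s["tcp_rot"]).as_matrix()
    print("t%.2f"%s["time"],np.round(s["tcp_pos"],4),"x",np.round(M[:,0],3),"yawY %.3f"%np.arctan2(M[1,1],M[0,1]),"F",np.round(s["wrist_force"],1),"gap %.4f"%s["finger_gap"],"j7 %.2f"%s["joints"][6]); return s
E
python3 - <<'E'
from h import *
st(); m=manip.camera_model("wrist"); print(np.round(m["camera_matrix"],1).tolist(),np.round(m["R"],3).tolist(),-np.array(m["R"]).T@m["t"])
E
```

```text
t0.10 [0.2687 0.6186 0.2216] x [-0.001 -0.002 -1.   ] yawY 1.161 F [ 0.6 -0.1 -0.5] gap 0.0873 j7 -0.08
[[268.4, 0.0, 252.6], [0.0, 268.4, 193.9], [0.0, 0.0, 1.0]] [[0.397, 0.918, -0.002], [0.889, -0.384, 0.25], [0.229, -0.101, -0.968]] [0.20595311 0.64421607 0.38340405]
```

>>> send_rows([
  [10, -36, 4, 0, 0],
  [14, -36, 4, 0, 0],
  [14, -36, 4, 0, 0],
  [14, -36, 4, 0, 0],
  [14, -36, 4, 0, 0],
  [14, -36, 4, 0, 0],
  [14, -36, 4, 0, 0],
  [14, -36, 0, 0, 0],
])

```text
time: 0.77
tcp_pos: [0.3774, 0.3294, 0.2511]
tcp_rot: [0.322, 1.546, -0.32]
wrist_force: [1.0, 0.2, 0.5]
finger_gap: 0.0869
```

>>> send_rows([
  [14, -36, 0, 0, 0],
  [14, -36, 0, 0, 0],
  [14, -36, 0, 0, 0],
  [14, -36, 0, 0, 0],
  [14, -34, 0, 0, 0],
  [10, -30, 0, 0, 0],
  [5, -20, 0, 0, 0],
  [0, 0, 0, 0, 0],
])

```text
time: 1.43
tcp_pos: [0.4627, 0.0977, 0.2504]
tcp_rot: [0.327, 1.545, -0.33]
wrist_force: [-0.3, -0.4, 0.0]
finger_gap: 0.0872
```

Run:
```python
from h import *
st(); im,m=snap("wrist","w1"); st()
import pickle; pickle.dump(m,open("w1.pkl","wb"))
```

```text
t1.43 [0.4627 0.0977 0.2504] x [ 0.    -0.002 -1.   ] yawY 1.152 F [-0.3 -0.4  0. ] gap 0.0872 j7 0.89
t1.48 [0.4621 0.1007 0.2504] x [-0. -0. -1.] yawY 1.156 F [-0.8  0.1  0.7] gap 0.0868 j7 0.89
```

View pics/w1.png

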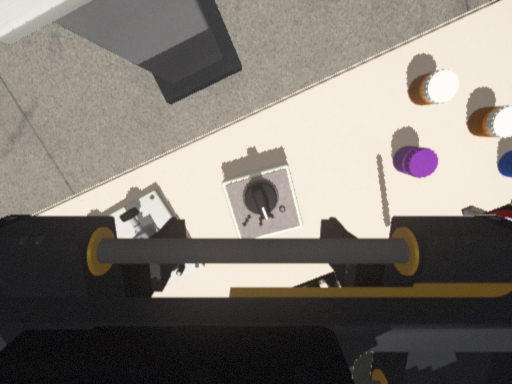

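Run:
```python
from h import *
im=cv2.imread('pics/w1.png'); cv2.imwrite('pics/w1c.png',cv2.resize(im[140:250,200:320],None,fx=5,fy=5,interpolation=cv2.INTER_CUBIC))
```

```text
(no output)
```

View pics/w1c.png

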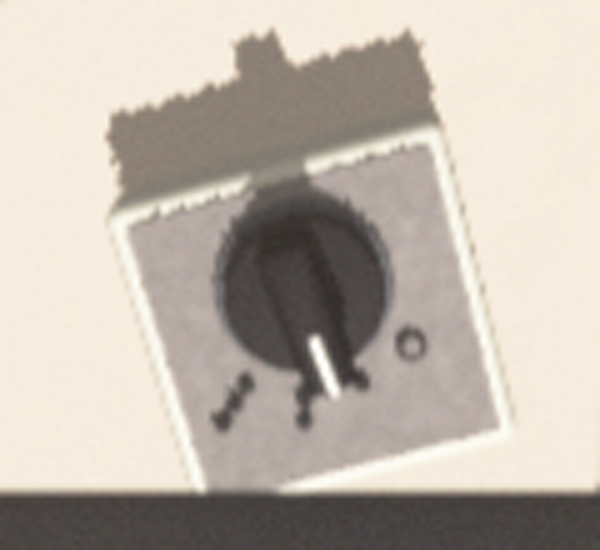

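Run:
```python
from h import *
import pickle; m=pickle.load(open("w1.pkl","rb"))
f=lambda u,v,z: ray(m,(200+u/5,140+v/5),z)
A,B,C=f(120,212,.04),f(437,130,.04),f(508,430,.04)
print(A,B,C)
yaw=np.arctan2(*(C-B)[[1,0]]); e=(B-A); yaw2=np.arctan2(-e[0],e[1])
print("box yaw",yaw,yaw2,np.linalg.norm(B-A),np.linalg.norm(C-B))
ctr=(A+C)/2; print("ctr",ctr)
ax=ctr-.014*np.array([np.cos(yaw),np.sin(yaw),0]); print("axis from box",ax)
sk=f(303,287,.051); print("skirt ctr",sk)
p,q=f(313,337,.077),f(337,396,.077); d=q-p; a=np.arctan2(d[1],d[0])
print("pointer",p,q,"ang",a,"sel", np.pi/4-(a-yaw))
for n,(u,v) in dict(ring=(411,344),one=(360,378),two=(303,400),three=(232,402)).items():
    w=f(u,v,.04)-ax; print(n,np.pi/4-(np.arctan2(w[1],w[0])-yaw))
```

```text
[0.45632014 0.05410522 0.04      ] [0.47100475 0.14501887 0.04      ] [0.56224546 0.13072923 0.04      ]
box yaw -0.15535273581158587 -0.16013952739299825 0.09209196009969245 0.09235290899912066
ctr [0.5092828  0.09241723 0.04      ]
axis from box [0.4954514  0.09458343 0.04      ]
skirt ctr [0.49464388 0.09368029 0.051     ]
pointer [0.50132648 0.09284884 0.077     ] [0.5188914  0.09217761 0.077     ] ang -0.03819570389487235 sel 0.6682411314807347
ring 0.049067467706500834
one 0.5587306733809404
two 1.062413070669514
three 1.5642565907032515
```

>>> send_rows([
  [11, -3, 0, 0.11, 0],
  [11, -3, 0, 0.115, 0],
  [11, -3, -10, 0.115, 0],
  [0, 0, -35, 0, 0],
  [0, 0, -35, 0, 0],
  [0, 0, -35, 0, 0.3],
  [0, 0, -35, 0, 0.5],
  [0, 0, -20, 0, 0.5],
], newtons=20)

```text
time: 2.15
tcp_pos: [0.4921, 0.0955, 0.077]
tcp_rot: [0.052, 1.576, -0.053]
wrist_force: [-0.2, -0.3, 0.1]
finger_gap: 0.0742
```

Run:
```python
from h import *
st()
```

```text
t2.15 [0.4921 0.0955 0.077 ] x [-0.005 -0.001 -1.   ] yawY 1.504 F [-0.2 -0.3  0.1] gap 0.0742 j7 1.35
```

>>> send_rows([
  [2, -1, -15, 0, 0.5],
  [0, 0, -9, 0, 0.5],
  [0, 0, 0, 0, 1],
  [0, 0, 0, 0, 1],
  [0, 0, 0, 0, 1],
  [0, 0, 0, 0, 1],
  [0, 0, 0, 0, 1],
  [0, 0, 0, 0, 1],
])

```text
time: 2.82
tcp_pos: [0.4974, 0.0934, 0.0574]
tcp_rot: [0.055, 1.569, -0.054]
wrist_force: [-0.2, 0.2, -0.0]
finger_gap: 0.0217
```

Run:
```python
from h import *
s=st(); print(s["moment"])
```

```text
t2.82 [0.4974 0.0934 0.0574] x [ 0.002  0.001 -1.   ] yawY 1.501 F [-0.2  0.2 -0. ] gap 0.0217 j7 1.36
[ 0.04261027  0.04154137 -0.02246259]
```

>>> send_rows([
  [0, 0, 0, 0, 1],
  [0, 0, 0, 0, 1],
  [0, 0, 0, 0, 1],
  [0, 0, 0, 0, 1],
  [0, 0, 0, 0, 1],
  [0, 0, 0, 0, 1],
  [0, 0, 0, 0, 1],
  [0, 0, 0, 0, 1],
])

```text
time: 3.48
tcp_pos: [0.4973, 0.094, 0.0571]
tcp_rot: [0.055, 1.569, -0.054]
wrist_force: [-0.8, 2.9, 6.1]
finger_gap: 0.0136
```

Run:
```python
from h import *
s=st(); print(s["moment"])
```

```text
t3.48 [0.4973 0.094  0.0571] x [ 0.001  0.001 -1.   ] yawY 1.501 F [-0.8  2.9  6.1] gap 0.0136 j7 1.36
[ 0.66552901  0.22308424 -0.0427072 ]
```

>>> send_rows([
  [0, 0, 0, 0.1, 1],
  [0, 0, 0, 0.1, 1],
  [0, 0, 0, 0.1, 1],
  [0, 0, 0, 0.1, 1],
  [0, 0, 0, 0.1, 1],
  [0, 0, 0, 0.1, 1],
  [0, 0, 0, 0.1, 1],
  [0, 0, 0, 0.01, 1],
])

```text
time: 4.15
tcp_pos: [0.4973, 0.0942, 0.0571]
tcp_rot: [-0.503, 1.51, 0.505]
wrist_force: [-0.9, 4.1, 5.5]
finger_gap: 0.0139
```

>>> send_rows([
  [0, 0, 0, 0, 1],
  [0, 0, 0, 0, 1],
  [0, 0, 0, 0, 0],
  [0, 0, 0, 0, 0],
  [0, 0, 0, 0, 0],
  [0, 0, 20, 0, 0],
  [-10, 0, 40, 0, 0],
  [-20, 0, 40, 0, 0],
])

```text
time: 4.82
tcp_pos: [0.4686, 0.0923, 0.154]
tcp_rot: [-0.501, 1.514, 0.5]
wrist_force: [0.3, 0.7, 1.3]
finger_gap: 0.046
```

Run:
```python
from h import *
st();im,m=snap("wrist","w2")
import pickle; pickle.dump(m,open("w2.pkl","wb"))
u,v=proj(m,[.495,.094,.06]);print(u,v); u=int(u);v=int(v)
cv2.imwrite('pics/w2c.png',cv2.resize(im[:,:,::-1][max(0,v-65):v+65,max(0,u-75):u+75],None,fx=4,fy=4,interpolation=cv2.INTER_CUBIC))
```

```text
t4.82 [0.4686 0.0923 0.154 ] x [-0.002 -0.001 -1.   ] yawY 2.210 F [0.3 0.7 1.3] gap 0.0460 j7 1.93
239.3295750405389 218.54091251237259
```

View pics/w2c.png

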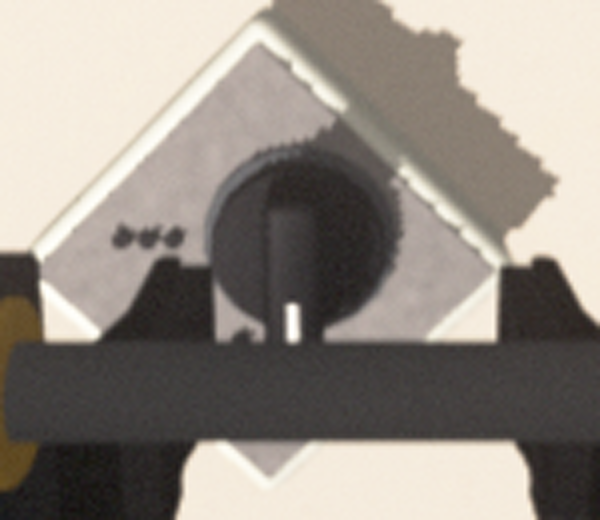

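>>> send_rows([
  [6, -20, 28, -0.07, 0],
  [12, -34, 14, -0.07, 0],
  [13, -36, 12, -0.07, 0],
  [13, -36, 12, -0.07, 0],
  [13, -36, 10, -0.07, 0],
  [12, -36, 10, -0.07, 0],
  [12, -36, 10, -0.07, 0],
  [12, -30, 0, -0.07, 0],
])

```text
time: 5.53
tcp_pos: [0.5619, -0.1749, 0.2518]
tcp_rot: [-0.06, 1.567, 0.056]
wrist_force: [-0.0, -1.0, 0.3]
finger_gap: 0.0864
```

>>> send_rows([
  [0, 0, 0, 0, 0],
  [0, 0, 0, 0, 0],
  [0, 0, 0, 0, 0],
  [0, 0, 0, 0, 0],
  [0, 0, 0, 0, 0],
  [0, 0, 0, 0, 0],
  [0, 0, 0, 0, 0],
  [0, 0, 0, 0, 0],
])

```text
time: 6.2
tcp_pos: [0.5612, -0.1703, 0.2499]
tcp_rot: [-0.064, 1.57, 0.064]
wrist_force: [-0.4, -0.6, -0.5]
finger_gap: 0.0871
```

Run:
```python
from h import *
st();im,m=snap("wrist","w3")
import pickle; pickle.dump(m,open("w3.pkl","wb"))
cv2.imwrite('pics/w3c.png',cv2.resize(im[:,:,::-1][40:240,120:386],None,fx=3,fy=3,interpolation=cv2.INTER_CUBIC))
```

```text
t6.20 [ 0.5612 -0.1703  0.2499] x [ 0.  0. -1.] yawY 1.652 F [-0.4 -0.6 -0.5] gap 0.0871 j7 1.96
```

View pics/w3c.png

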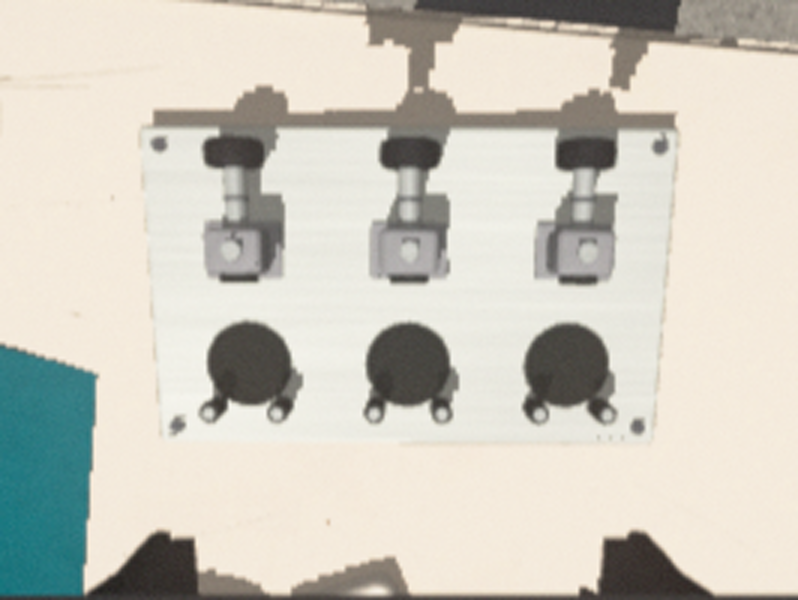

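Run:
```python
from h import *
import pickle; m=pickle.load(open("w3.pkl","rb"))
f=lambda u,v,z=.016: ray(m,(120+u/3,40+v/3),z)
bl,br,fr,fl=f(143,128),f(676,127),f(655,442),f(162,440)
print([np.round(x,4) for x in(bl,br,fr,fl)]); print("ctr",(bl+br+fr+fl)/4)
d=(br+fr-bl-fl); d2=(fl+fr-bl-br); print("yaw",np.arctan2(-d[0],d[1]),np.arctan2(d2[1],d2[0]),np.linalg.norm(d)/2,np.linalg.norm(d2)/2)
for n,u in (("s3",249),("s2",408),("s1",567)): print(n,np.round(f(u,362),4))
# knob outer faces at z 0.032 (back edge top z .0455)
for n,u in (("k3",234),("k2",410),("k1",586)): print(n,np.round(f(u,137,.0455),4))
for n,(u,v) in dict(p3a=(211,411),p3b=(278,411),p2a=(374,411),p2b=(443,411),p1a=(538,411),p1b=(606,411)).items(): print(n,np.round(f(u,v,.038),4))
```

```text
[array([ 0.447 , -0.2985,  0.016 ]), array([ 0.4265, -0.055 ,  0.016 ]), array([ 0.574 , -0.0406,  0.016 ]), array([ 0.5934, -0.2885,  0.016 ])]
ctr [ 0.51022482 -0.17066192  0.016     ]
yaw 0.08131552116126906 0.08319326540671919 0.24649086294265987 0.14746801193000428
s3 [ 0.5505 -0.2462  0.016 ]
s2 [ 0.544  -0.1682  0.016 ]
s1 [ 0.5376 -0.0903  0.016 ]
k3 [ 0.4508 -0.2509  0.0455]
k2 [ 0.4447 -0.1763  0.0455]
k1 [ 0.4385 -0.1017  0.0455]
p3a [ 0.5719 -0.2594  0.038 ]
p3b [ 0.5693 -0.2279  0.038 ]
p2a [ 0.5655 -0.1828  0.038 ]
p2b [ 0.5629 -0.1503  0.038 ]
p1a [ 0.5592 -0.1057  0.038 ]
p1b [ 0.5565 -0.0737  0.038 ]
```

>>> send_rows([
  [0, 25, 0, -0.01, 0],
  [0, 36, 0, -0.01, 0],
  [0, 37, 0, -0.01, 0],
  [0, 37, 0, -0.01, 0],
  [0, 37, 0, -0.01, 0],
  [0, 37, 0, -0.01, 0],
  [0, 37, 0, -0.01, 0],
  [0, 37, 0, -0.01, 0],
])

```text
time: 6.92
tcp_pos: [0.561, 0.114, 0.2501]
tcp_rot: [0.0, 1.57, 0.0]
wrist_force: [0.3, -0.4, 0.4]
finger_gap: 0.087
```

>>> send_rows([
  [0, 37, 0, 0, 0],
  [0, 37, 0, 0, 0],
  [0, 37, 0, 0, 0],
  [0, 37, 0, 0, 0],
  [0, 37, 0, 0, 0],
  [0, 37, 0, 0, 0],
  [0, 37, 0, 0, 0],
  [0, 18, 0, 0, 0],
])

```text
time: 7.58
tcp_pos: [0.5592, 0.3954, 0.2494]
tcp_rot: [-0.002, 1.572, 0.007]
wrist_force: [-1.4, 0.4, 0.2]
finger_gap: 0.087
```

>>> send_rows([
  [0, 0, 0, 0, 0],
  [0, 0, 0, 0, 0],
  [0, 0, 0, 0, 0],
  [0, 0, 0, 0, 0],
  [0, 0, 0, 0, 0],
  [0, 0, 0, 0, 0],
  [0, 0, 0, 0, 0],
  [0, 0, 0, 0, 0],
])

```text
time: 8.25
tcp_pos: [0.5614, 0.3887, 0.2501]
tcp_rot: [0.001, 1.571, -0.0]
wrist_force: [-0.5, 0.2, -0.6]
finger_gap: 0.0874
```

Run:
```python
from h import *
st();im,m=snap("wrist","w4")
import pickle; pickle.dump(m,open("w4.pkl","wb"))
cv2.imwrite('pics/w4c.png',cv2.resize(im[:,:,::-1][40:240,120:386],None,fx=3,fy=3,interpolation=cv2.INTER_CUBIC))
```

```text
t8.25 [0.5614 0.3887 0.2501] x [ 0.  0. -1.] yawY 1.570 F [-0.5  0.2 -0.6] gap 0.0874 j7 0.93
```

View pics/w4c.png

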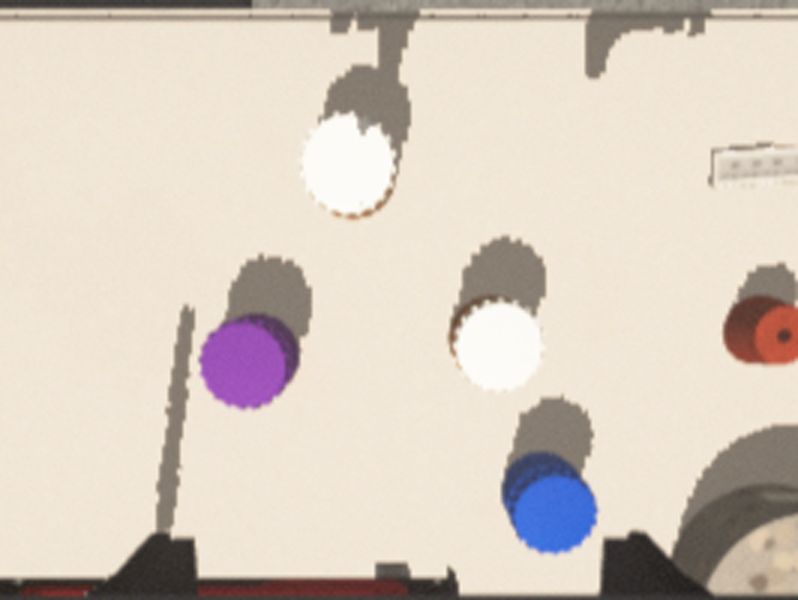

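Run:
```python
from h import *
import pickle; m=pickle.load(open("w4.pkl","rb"))
f=lambda u,v,z=.046: ray(m,(120+u/3,40+v/3),z)
for n,(u,v) in dict(j2=(348,163),j1=(498,345),purple=(246,364),blue=(554,513)).items(): print(n,np.round(f(u,v),4))
for u in(302,395,455,542): print(u,f(u,163 if u<400 else 345)[1])
```

```text
j2 [0.4554 0.3657 0.046 ]
j1 [0.5329 0.4324 0.046 ]
purple [0.5417 0.318  0.046 ]
blue [0.6127 0.4617 0.046 ]
302 0.3459782058527018
395 0.38580365386849125
455 0.4129505958124771
542 0.45230527118309216
```

>>> send_rows([
  [-30, -8, 0, 0, 0],
  [-36, -8, 0, 0, 0],
  [-36, -8, 0, 0, 0],
  [-4, 0, -34, 0, 0],
  [0, 0, -35, 0, 0],
  [0, 0, -35, 0, 0],
  [0, 0, -35, 0, 0],
  [0, 0, -35, 0, 0],
])

```text
time: 8.97
tcp_pos: [0.4553, 0.3653, 0.075]
tcp_rot: [0.001, 1.57, 0.001]
wrist_force: [0.1, 0.4, -0.6]
finger_gap: 0.0871
```

>>> send_rows([
  [0, 0, -30, 0, 0],
  [0, 0, -25, 0, 0],
  [0, 0, -9, 0, 0],
  [0, 0, 0, 0, 0],
  [0, 0, 0, 0, 1],
  [0, 0, 0, 0, 1],
  [0, 0, 0, 0, 1],
  [0, 0, 0, 0, 1],
])

```text
time: 9.63
tcp_pos: [0.4561, 0.3659, 0.0135]
tcp_rot: [0.001, 1.569, 0.002]
wrist_force: [-0.1, 0.3, -0.1]
finger_gap: 0.0677
```

>>> send_rows([
  [0, 0, 0, 0, 1],
  [0, 0, 0, 0, 1],
  [0, 0, 0, 0, 1],
  [0, 0, 0, 0, 1],
  [0, 0, 10, 0, 1],
  [0, 0, 30, 0, 1],
  [0, 0, 35, 0, 1],
  [0, 0, 35, 0, 1],
])

```text
time: 10.3
tcp_pos: [0.4546, 0.3645, 0.1229]
tcp_rot: [-0.001, 1.572, -0.001]
wrist_force: [0.5, 0.6, -0.1]
finger_gap: 0.0412
```

Run:
```python
from h import *
st()
```

```text
t10.30 [0.4546 0.3645 0.1229] x [-0.002 -0.001 -1.   ] yawY 1.571 F [ 0.5  0.6 -0.1] gap 0.0412 j7 0.84
```

>>> send_rows([
  [2, -10, 30, 0, 1],
  [4, -30, 9, 0, 1],
  [6, -36, 0, 0.01, 1],
  [6, -36, 0, 0.01, 1],
  [6, -36, 0, 0.01, 1],
  [6, -36, 0, 0.01, 1],
  [6, -36, 0, 0.01, 1],
  [6, -36, 0, 0.01, 1],
])

```text
time: 10.97
tcp_pos: [0.497, 0.1073, 0.1615]
tcp_rot: [-0.048, 1.57, 0.048]
wrist_force: [0.0, 1.2, -0.9]
finger_gap: 0.0417
```

>>> send_rows([
  [6, -36, 0, 0.01, 1],
  [6, -36, 0, 0.01, 1],
  [6, -36, 0, 0, 1],
  [6, -36, 0, 0, 1],
  [6, -30, 0, 0, 1],
  [5, -20, 0, 0, 1],
  [0, -6, 0, 0, 1],
  [0, 0, 0, 0, 1],
])

```text
time: 11.63
tcp_pos: [0.5319, -0.093, 0.1612]
tcp_rot: [-0.06, 1.57, 0.06]
wrist_force: [0.1, 0.9, -1.3]
finger_gap: 0.0413
```

>>> send_rows([
  [0, 0, -20, 0, 1],
  [0, 0, -25, 0, 1],
  [0, 0, -25, 0, 1],
  [0, 0, -20, 0, 1],
  [0, 0, -5, 0, 1],
  [0, 0, 0, 0, 1],
  [0, 0, 0, 0, 1],
  [0, 0, 0, 0, 1],
])

```text
time: 12.3
tcp_pos: [0.5334, -0.0903, 0.0673]
tcp_rot: [-0.064, 1.567, 0.064]
wrist_force: [-0.1, -0.9, -1.8]
finger_gap: 0.0418
```

Run:
```python
from h import *
st()
```

```text
t12.30 [ 0.5334 -0.0903  0.0673] x [ 0.003  0.    -1.   ] yawY 1.652 F [-0.1 -0.9 -1.8] gap 0.0418 j7 1.86
```

>>> send_rows([
  [0, 0, -12, 0, 1],
  [0, 0, -12, 0, 1],
  [0, 0, -8, 0, 1],
  [0, 0, -2, 0, 1],
  [0, 0, -2, 0, 1],
  [0, 0, 0, 0, 1],
  [0, 0, 0, 0, 1],
  [0, 0, 0, 0, 1],
])

```text
time: 12.97
tcp_pos: [0.5327, -0.0909, 0.0304]
tcp_rot: [-0.063, 1.569, 0.063]
wrist_force: [0.4, 0.1, -0.9]
finger_gap: 0.0413
```

Run:
```python
from h import *
st()
```

```text
t12.97 [ 0.5327 -0.0909  0.0304] x [ 0.001 -0.    -1.   ] yawY 1.651 F [ 0.4  0.1 -0.9] gap 0.0413 j7 1.87
```

>>> send_rows([
  [0, 0, -1.5, 0, 1],
  [0, 0, 0, 0, 1],
  [0, 0, 0, 0, 0.3],
  [0, 0, 0, 0, 0.3],
  [0, 0, 0, 0, 0.3],
  [0, 0, 0, 0, 0.3],
  [0, 0, 25, 0, 0.3],
  [0, 0, 35, 0, 0.3],
])

```text
time: 13.63
tcp_pos: [0.5297, -0.0905, 0.0864]
tcp_rot: [-0.063, 1.577, 0.064]
wrist_force: [0.5, -0.1, 0.3]
finger_gap: 0.0601
```

>>> send_rows([
  [0, 0, 35, 0, 0.3],
  [-20, -2, 20, 0, 1],
  [-30, -2, 0, 0, 1],
  [-30, -2, 0, 0, 1],
  [-20, -2, 0, 0, 1],
  [-10, -1, 0, 0, 1],
  [-2, 0, 0, 0, 1],
  [0, 0, 0, 0, 1],
])

```text
time: 14.3
tcp_pos: [0.4209, -0.0999, 0.1437]
tcp_rot: [-0.063, 1.568, 0.063]
wrist_force: [0.2, -0.4, 0.1]
finger_gap: 0.022
```

>>> send_rows([
  [0, 0, -20, 0, 1],
  [0, 0, -25, 0, 1],
  [0, 0, -15, 0, 1],
  [0, 0, -5, 0, 1],
  [0, 0, -5, 0, 1],
  [0, 0, 0, 0, 1],
  [0, 0, 0, 0, 1],
  [0, 0, 0, 0, 1],
])

```text
time: 14.97
tcp_pos: [0.4213, -0.1, 0.0741]
tcp_rot: [-0.063, 1.568, 0.063]
wrist_force: [-0.2, 1.1, 0.2]
finger_gap: 0.0004
```

Run:
```python
from h import *
st();im,m=snap("wrist","w5"); st()
cv2.imwrite('pics/w5c.png',cv2.resize(im[:,:,::-1],None,fx=1.5,fy=1.5,interpolation=cv2.INTER_CUBIC))
```

```text
t14.97 [ 0.4213 -0.1     0.0741] x [ 0.002 -0.    -1.   ] yawY 1.651 F [-0.2  1.1  0.2] gap 0.0004 j7 1.89
t15.02 [ 0.4212 -0.1     0.0741] x [ 0.002 -0.    -1.   ] yawY 1.651 F [-0.2  0.2 -0. ] gap 0.0003 j7 1.89
```

>>> send_rows([
  [0, 0, -15, 0, 1],
  [0, 0, -12, 0, 1],
  [0, 0, -8, 0, 1],
  [0, 0, -6, 0, 1],
  [0, 0, -6, 0, 1],
  [0, 0, 0, 0, 1],
  [0, 0, 0, 0, 1],
  [0, 0, 0, 0, 1],
])

```text
time: 15.68
tcp_pos: [0.4206, -0.1, 0.0267]
tcp_rot: [-0.063, 1.569, 0.063]
wrist_force: [0.3, 0.6, -0.2]
finger_gap: 0.0005
```

>>> send_rows([
  [3, 0.2, 0, 0, 1],
  [3, 0.2, 0, 0, 1],
  [2, 0.2, 0, 0, 1],
  [2, 0.2, 0, 0, 1],
  [2, 0.2, 0, 0, 1],
  [2, 0.2, 0, 0, 1],
  [0, 0, 0, 0, 1],
  [0, 0, 0, 0, 1],
])

```text
time: 16.35
tcp_pos: [0.431, -0.0989, 0.0259]
tcp_rot: [-0.062, 1.577, 0.063]
wrist_force: [-6.9, -1.2, 5.5]
finger_gap: 0.0006
```

Run:
```python
from h import *
st()
```

```text
t16.35 [ 0.431  -0.0989  0.0259] x [-0.007  0.001 -1.   ] yawY 1.650 F [-6.9 -1.2  5.5] gap 0.0006 j7 1.92
```

>>> send_rows([
  [2, 0.2, 0, 0, 1],
  [2, 0.2, 0, 0, 1],
  [2, 0.2, 0, 0, 1],
  [2, 0.2, 0, 0, 1],
  [2, 0.1, 0, 0, 1],
  [0, 0, 0, 0, 1],
  [0, 0, 0, 0, 1],
  [0, 0, 0, 0, 1],
])

```text
time: 17.02
tcp_pos: [0.4413, -0.0981, 0.0259]
tcp_rot: [-0.062, 1.576, 0.063]
wrist_force: [-5.8, -2.6, 3.0]
finger_gap: 0.0005
```

Run:
```python
from h import *
st()
```

```text
t17.02 [ 0.4413 -0.0981  0.0259] x [-0.006  0.    -1.   ] yawY 1.650 F [-5.8 -2.6  3. ] gap 0.0005 j7 1.91
```

>>> send_rows([
  [1.5, 0.1, 0, 0, 1],
  [1, 0.1, 0, 0, 1],
  [1, 0.1, 0, 0, 1],
  [1, 0.1, 0, 0, 1],
  [1, 0.1, 0, 0, 1],
  [0, 0, 0, 0, 1],
  [0, 0, 0, 0, 1],
  [0, 0, 0, 0, 1],
])

```text
time: 17.68
tcp_pos: [0.4454, -0.0977, 0.0258]
tcp_rot: [-0.061, 1.579, 0.063]
wrist_force: [-10.5, -2.0, 7.8]
finger_gap: 0.0003
```

Run:
```python
from h import *
st()
```

```text
t17.68 [ 0.4454 -0.0977  0.0258] x [-0.009  0.001 -1.   ] yawY 1.650 F [-10.5  -2.    7.8] gap 0.0003 j7 1.91
```

>>> send_rows([
  [1, 0.1, 0, 0, 1],
  [1, 0.1, 0, 0, 1],
  [1, 0.1, 0, 0, 1],
  [0, 0, 0, 0, 1],
  [0, 0, 0, 0, 1],
  [0, 0, 0, 0, 1],
  [0, 0, 0, 0, 1],
  [0, 0, 0, 0, 1],
])

```text
time: 18.35
tcp_pos: [0.4454, -0.0976, 0.0254]
tcp_rot: [-0.06, 1.585, 0.063]
wrist_force: [-15.2, -2.6, 11.0]
finger_gap: 0.0006
```

Run:
```python
from h import *
st()
```

```text
t18.35 [ 0.4454 -0.0976  0.0254] x [-0.015  0.001 -1.   ] yawY 1.649 F [-15.2  -2.6  11. ] gap 0.0006 j7 1.91
```

>>> send_rows([
  [-8, -0.6, 0, 0, 1],
  [-12, -0.9, 0, 0, 1],
  [-9, -0.7, 0, 0, 1],
  [0, 0, 20, 0, 1],
  [0, 0, 35, 0, 1],
  [0, 0, 35, 0, 1],
  [15, 10, 35, 0, 0.5],
  [30, 10, 35, 0, 0],
])

```text
time: 19.02
tcp_pos: [0.4641, -0.0805, 0.1847]
tcp_rot: [-0.061, 1.569, 0.062]
wrist_force: [1.0, -0.5, -0.2]
finger_gap: 0.0073
```

>>> send_rows([
  [30, 0, 35, 0, 0],
  [30, 0, 0, 0, 0],
  [30, 0, 0, 0, 0],
  [0, 0, 0, 0, 0],
  [0, 0, 0, 0, 0],
  [0, 0, 0, 0, 0],
  [0, 0, 0, 0, 0],
  [0, 0, 0, 0, 0],
])

```text
time: 19.68
tcp_pos: [0.5513, -0.0805, 0.2138]
tcp_rot: [-0.062, 1.57, 0.063]
wrist_force: [1.0, 0.2, -0.4]
finger_gap: 0.059
```

Run:
```python
from h import *
st();im,m=snap("wrist","w6")
u,v=proj(m,[.5,-.13,.03]);print(u,v)
cv2.imwrite('pics/w6c.png',cv2.resize(im[:,:,::-1][20:240,100:366],None,fx=2.5,fy=2.5,interpolation=cv2.INTER_CUBIC))
import pickle; pickle.dump(m,open("w6.pkl","wb"))
```

```text
t19.68 [ 0.5513 -0.0805  0.2138] x [-0.001  0.    -1.   ] yawY 1.651 F [ 1.   0.2 -0.4] gap 0.0590 j7 1.79
217.90077887507087 135.62470357564564
```

View pics/w6c.png

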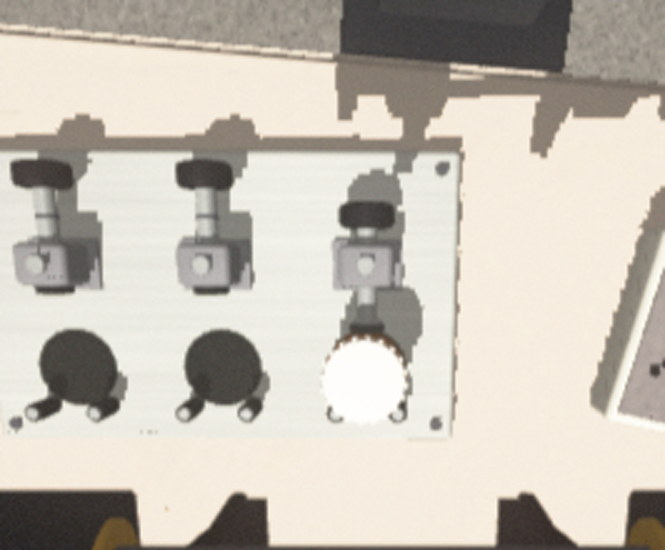

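>>> send_rows([
  [1, 20, 9, -0.01, 0],
  [1, 36, 9, -0.01, 0],
  [1, 37, 9, -0.01, 0],
  [1, 37, 9, -0.01, 0],
  [1, 37, 0, -0.01, 0],
  [1, 37, 0, -0.01, 0],
  [1, 37, 0, -0.01, 0],
  [1, 37, 0, -0.01, 0],
])

```text
time: 20.4
tcp_pos: [0.5597, 0.1992, 0.2503]
tcp_rot: [0.001, 1.57, -0.0]
wrist_force: [1.5, 0.3, -0.9]
finger_gap: 0.0868
```

>>> send_rows([
  [1, 37, 0, 0, 0],
  [0, 37, 0, 0, 0],
  [0, 37, 0, 0, 0],
  [0, 36, 0, 0, 0],
  [0, 30, 0, 0, 0],
  [0, 15, 0, 0, 0],
  [0, 0, 0, 0, 0],
  [0, 0, 0, 0, 0],
])

```text
time: 21.07
tcp_pos: [0.5612, 0.3889, 0.2495]
tcp_rot: [-0.002, 1.571, -0.001]
wrist_force: [1.2, -0.3, -0.1]
finger_gap: 0.087
```

>>> send_rows([
  [0, 0, 0, 0, 0],
  [0, 0, 0, 0, 0],
  [0, 0, 0, 0, 0],
  [0, 0, 0, 0, 0],
  [0, 0, 0, 0, 0],
  [0, 0, 0, 0, 0],
  [0, 0, 0, 0, 0],
  [0, 0, 0, 0, 0],
])

```text
time: 21.73
tcp_pos: [0.5614, 0.3896, 0.2499]
tcp_rot: [-0.0, 1.571, 0.0]
wrist_force: [0.1, -0.4, -0.5]
finger_gap: 0.087
```

Run:
```python
from h import *
st();im,m=snap("wrist","w7")
cv2.imwrite('pics/w7c.png',cv2.resize(im[:,:,::-1][40:240,120:386],None,fx=3,fy=3,interpolation=cv2.INTER_CUBIC))
import pickle; pickle.dump(m,open("w7.pkl","wb"))
print(proj(m,[.5329,.4324,.046]))
```

```text
t21.73 [0.5614 0.3896 0.2499] x [-0.  0. -1.] yawY 1.571 F [ 0.1 -0.4 -0.5] gap 0.0870 j7 0.92
[285.31278297 155.08732915]
```

View pics/w7c.png

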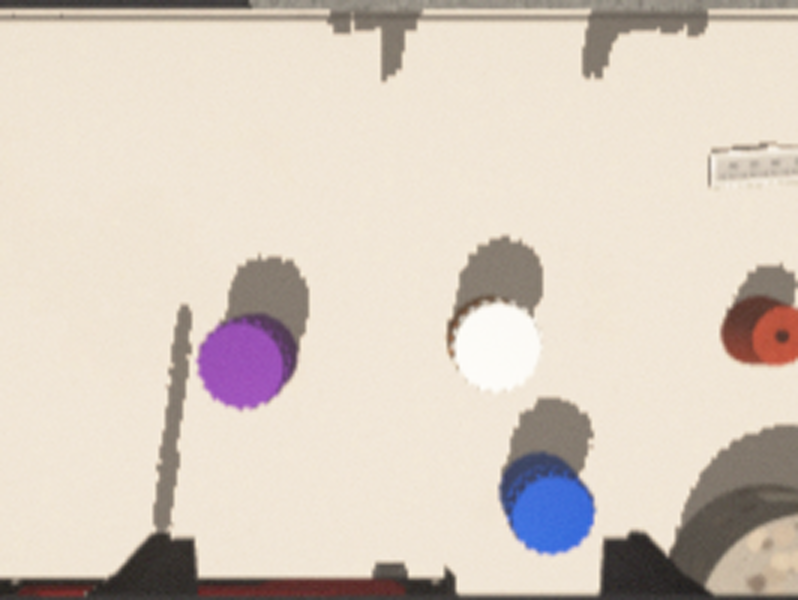

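>>> send_rows([
  [-10, 14, 0, 0, 0],
  [-10, 16, 0, 0, 0],
  [-8, 13, 0, 0, 0],
  [0, 0, -25, 0, 0],
  [0, 0, -35, 0, 0],
  [0, 0, -35, 0, 0],
  [0, 0, -35, 0, 0],
  [0, 0, -30, 0, 0],
])

```text
time: 22.45
tcp_pos: [0.5325, 0.4327, 0.0876]
tcp_rot: [-0.001, 1.572, 0.0]
wrist_force: [-0.5, -0.3, -0.7]
finger_gap: 0.0872
```

>>> send_rows([
  [0, 0, -30, 0, 0],
  [0, 0, -25, 0, 0],
  [0, 0, -15, 0, 0],
  [0, 0, -8, 0, 0],
  [0, 0, 0, 0, 0],
  [0, 0, 0, 0, 1],
  [0, 0, 0, 0, 1],
  [0, 0, 0, 0, 1],
])

```text
time: 23.12
tcp_pos: [0.5345, 0.4335, 0.0138]
tcp_rot: [0.002, 1.568, 0.002]
wrist_force: [-0.3, -0.0, -0.0]
finger_gap: 0.0745
```

>>> send_rows([
  [0, 0, 0, 0, 1],
  [0, 0, 0, 0, 1],
  [0, 0, 0, 0, 1],
  [0, 0, 0, 0, 1],
  [0, 0, 0, 0, 1],
  [0, 0, 30, 0, 1],
  [0, 0, 35, 0, 1],
  [0, 0, 35, 0, 1],
])

```text
time: 23.78
tcp_pos: [0.5325, 0.4319, 0.1116]
tcp_rot: [-0.002, 1.573, -0.002]
wrist_force: [0.5, 0.8, -0.5]
finger_gap: 0.0414
```

Run:
```python
from h import *
st()
```

```text
t23.78 [0.5325 0.4319 0.1116] x [-0.003 -0.002 -1.   ] yawY 1.571 F [ 0.5  0.8 -0.5] gap 0.0414 j7 0.85
```

>>> send_rows([
  [0, -10, 30, 0, 1],
  [0, -30, 18, 0, 1],
  [1, -36, 0, 0.005, 1],
  [1, -36, 0, 0.005, 1],
  [1, -36, 0, 0.005, 1],
  [1, -36, 0, 0.005, 1],
  [1, -36, 0, 0.005, 1],
  [1, -36, 0, 0.005, 1],
])

```text
time: 24.45
tcp_pos: [0.5388, 0.1748, 0.1597]
tcp_rot: [-0.024, 1.571, 0.024]
wrist_force: [0.4, 0.1, -1.1]
finger_gap: 0.0412
```

>>> send_rows([
  [1, -36, 0, 0.01, 1],
  [1, -36, 0, 0.01, 1],
  [1, -36, 0, 0.01, 1],
  [1, -36, 0, 0.01, 1],
  [1, -36, 0, 0.01, 1],
  [1, -36, 0, 0, 1],
  [0, -36, 0, 0, 1],
  [0, -36, 0, 0, 1],
])

```text
time: 25.12
tcp_pos: [0.5448, -0.113, 0.1598]
tcp_rot: [-0.063, 1.57, 0.063]
wrist_force: [0.3, 0.5, -0.9]
finger_gap: 0.041
```

>>> send_rows([
  [0.5, -36, 0, 0, 1],
  [0, -36, 0, 0, 1],
  [0, -30, 0, 0, 1],
  [0, -20, 0, 0, 1],
  [0, -12, 0, 0, 1],
  [0, 0, 0, 0, 1],
  [0, 0, 0, 0, 1],
  [0, 0, 0, 0, 1],
])

```text
time: 25.78
tcp_pos: [0.5462, -0.2429, 0.1596]
tcp_rot: [-0.064, 1.57, 0.067]
wrist_force: [-0.4, 1.2, -1.3]
finger_gap: 0.0414
```

Run:
```python
from h import *
st()
```

```text
t25.78 [ 0.5462 -0.2429  0.1596] x [-0.     0.002 -1.   ] yawY 1.654 F [-0.4  1.2 -1.3] gap 0.0414 j7 2.09
```

>>> send_rows([
  [0, 0, -20, 0, 1],
  [0, 0, -25, 0, 1],
  [0, 0, -25, 0, 1],
  [0, 0, -20, 0, 1],
  [0, 0, -5, 0, 1],
  [0, 0, 0, 0, 1],
  [0, 0, 0, 0, 1],
  [0, 0, 0, 0, 1],
])

```text
time: 26.45
tcp_pos: [0.5472, -0.2451, 0.0664]
tcp_rot: [-0.064, 1.567, 0.063]
wrist_force: [0.6, -1.8, -0.9]
finger_gap: 0.0416
```

Run:
```python
from h import *
st()
```

```text
t26.45 [ 0.5472 -0.2451  0.0664] x [ 0.003 -0.001 -1.   ] yawY 1.652 F [ 0.6 -1.8 -0.9] gap 0.0416 j7 2.12
```

>>> send_rows([
  [-1, -1, -12, 0, 1],
  [0, 0, -12, 0, 1],
  [0, 0, -8, 0, 1],
  [0, 0, -2, 0, 1],
  [0, 0, -2, 0, 1],
  [0, 0, 0, 0, 1],
  [0, 0, 0, 0, 1],
  [0, 0, 0, 0, 1],
])

```text
time: 27.12
tcp_pos: [0.5452, -0.2465, 0.0291]
tcp_rot: [-0.063, 1.569, 0.063]
wrist_force: [0.2, 0.1, -0.6]
finger_gap: 0.0412
```

Run:
```python
from h import *
st()
```

```text
t27.12 [ 0.5452 -0.2465  0.0291] x [ 0.001 -0.    -1.   ] yawY 1.651 F [ 0.2  0.1 -0.6] gap 0.0412 j7 2.13
```

>>> send_rows([
  [0, 0, -0.5, 0, 1],
  [0, 0, 0, 0, 1],
  [0, 0, 0, 0, 0.3],
  [0, 0, 0, 0, 0.3],
  [0, 0, 0, 0, 0.3],
  [0, 0, 0, 0, 0.3],
  [0, 0, 25, 0, 0.3],
  [0, 0, 35, 0, 0.3],
])

```text
time: 27.78
tcp_pos: [0.5424, -0.2452, 0.0861]
tcp_rot: [-0.061, 1.577, 0.065]
wrist_force: [0.6, 0.1, 1.0]
finger_gap: 0.0604
```

>>> send_rows([
  [0, 0, 35, 0, 0.3],
  [-20, -2, 20, 0, 1],
  [-30, -2, 0, 0, 1],
  [-30, -2, 0, 0, 1],
  [-20, -2, 0, 0, 1],
  [-12, -1.5, 0, 0, 1],
  [-4, 0, 0, 0, 1],
  [0, 0, 0, 0, 1],
])

```text
time: 28.45
tcp_pos: [0.4288, -0.256, 0.1436]
tcp_rot: [-0.062, 1.569, 0.062]
wrist_force: [0.4, 0.3, -0.4]
finger_gap: 0.0222
```

>>> send_rows([
  [0, 0, -20, 0, 1],
  [0, 0, -25, 0, 1],
  [0, 0, -15, 0, 1],
  [0, 0, -10, 0, 1],
  [0, 0, 0, 0, 1],
  [0, 0, 0, 0, 1],
  [0, 0, 0, 0, 1],
  [0, 0, 0, 0, 1],
])

```text
time: 29.12
tcp_pos: [0.43, -0.2562, 0.0744]
tcp_rot: [-0.064, 1.568, 0.062]
wrist_force: [0.5, -0.4, -0.0]
finger_gap: 0.0005
```

Run:
```python
from h import *
st()
```

```text
t29.12 [ 0.43   -0.2562  0.0744] x [ 0.002 -0.001 -1.   ] yawY 1.651 F [ 0.5 -0.4 -0. ] gap 0.0005 j7 2.22
```

>>> send_rows([
  [0, 0, -15, 0, 1],
  [0, 0, -12, 0, 1],
  [0, 0, -8, 0, 1],
  [0, 0, -6, 0, 1],
  [0, 0, -6, 0, 1],
  [0, 0, 0, 0, 1],
  [0, 0, 0, 0, 1],
  [0, 0, 0, 0, 1],
])

```text
time: 29.78
tcp_pos: [0.4292, -0.256, 0.0268]
tcp_rot: [-0.063, 1.569, 0.063]
wrist_force: [-0.2, -0.2, -0.2]
finger_gap: 0.0006
```

>>> send_rows([
  [4, 0.3, 0, 0, 1],
  [4, 0.3, 0, 0, 1],
  [4, 0.3, 0, 0, 1],
  [3, 0.3, 0, 0, 1],
  [2, 0.2, 0, 0, 1],
  [2, 0.2, 0, 0, 1],
  [2, 0.1, 0, 0, 1],
  [2, 0.1, 0, 0, 1],
])

```text
time: 30.45
tcp_pos: [0.4479, -0.2544, 0.0262]
tcp_rot: [-0.06, 1.577, 0.063]
wrist_force: [-8.9, -1.3, 7.5]
finger_gap: 0.0007
```

>>> send_rows([
  [2, 0.2, 0, 0, 1],
  [2, 0.2, 0, 0, 1],
  [2, 0.2, 0, 0, 1],
  [2, 0.1, 0, 0, 1],
  [1, 0.1, 0, 0, 1],
  [0, 0, 0, 0, 1],
  [0, 0, 0, 0, 1],
  [0, 0, 0, 0, 1],
])

```text
time: 31.12
tcp_pos: [0.4572, -0.2537, 0.0261]
tcp_rot: [-0.061, 1.577, 0.063]
wrist_force: [-8.6, -1.7, 5.9]
finger_gap: 0.0005
```

Run:
```python
from h import *
st()
```

```text
t31.12 [ 0.4572 -0.2537  0.0261] x [-0.007  0.001 -1.   ] yawY 1.650 F [-8.6 -1.7  5.9] gap 0.0005 j7 2.22
```

>>> send_rows([
  [1, 0.1, 0, 0, 1],
  [1, 0.1, 0, 0, 1],
  [1, 0.1, 0, 0, 1],
  [0, 0, 0, 0, 1],
  [0, 0, 0, 0, 1],
  [0, 0, 0, 0, 1],
  [0, 0, 0, 0, 1],
  [0, 0, 0, 0, 1],
])

```text
time: 31.78
tcp_pos: [0.4573, -0.2537, 0.026]
tcp_rot: [-0.059, 1.582, 0.063]
wrist_force: [-14.2, -1.7, 11.8]
finger_gap: 0.0002
```

>>> send_rows([
  [1, 0.1, 0, 0, 1],
  [1, 0.1, 0, 0, 1],
  [0.5, 0, 0, 0, 1],
  [0, 0, 0, 0, 1],
  [0, 0, 0, 0, 1],
  [0, 0, 0, 0, 1],
  [0, 0, 0, 0, 1],
  [0, 0, 0, 0, 1],
])

```text
time: 32.45
tcp_pos: [0.4574, -0.2536, 0.0258]
tcp_rot: [-0.057, 1.586, 0.064]
wrist_force: [-19.1, -2.4, 15.5]
finger_gap: 0.0006
```

Run:
```python
from h import *
st()
```

```text
t32.45 [ 0.4574 -0.2536  0.0258] x [-0.016  0.003 -1.   ] yawY 1.648 F [-19.1  -2.4  15.5] gap 0.0006 j7 2.21
```

>>> send_rows([
  [-8, -0.6, 0, 0, 1],
  [-12, -0.9, 0, 0, 1],
  [-12, -0.9, 0, 0, 1],
  [0, 0, 20, 0, 1],
  [0, 0, 35, 0, 1],
  [0, 0, 35, 0, 1],
  [15, 10, 35, 0, 0.5],
  [30, 20, 35, 0, 0],
])

```text
time: 33.12
tcp_pos: [0.4725, -0.2307, 0.1831]
tcp_rot: [-0.06, 1.569, 0.057]
wrist_force: [1.5, -0.8, -0.6]
finger_gap: 0.0077
```

>>> send_rows([
  [30, 20, 35, 0, 0],
  [30, 20, 0, 0, 0],
  [25, 20, 0, 0, 0],
  [0, 0, 0, 0, 0],
  [0, 0, 0, 0, 0],
  [0, 0, 0, 0, 0],
  [0, 0, 0, 0, 0],
  [0, 0, 0, 0, 0],
])

```text
time: 33.78
tcp_pos: [0.553, -0.1732, 0.2094]
tcp_rot: [-0.061, 1.57, 0.061]
wrist_force: [0.6, -0.3, 1.1]
finger_gap: 0.0591
```

Run:
```python
from h import *
st();im,m=snap("wrist","w8")
cv2.imwrite('pics/w8c.png',cv2.resize(im[:,:,::-1][20:240,100:420],None,fx=2.4,fy=2.4,interpolation=cv2.INTER_CUBIC))
```

```text
t33.78 [ 0.553  -0.1732  0.2094] x [-0.001 -0.    -1.   ] yawY 1.649 F [ 0.6 -0.3  1.1] gap 0.0591 j7 1.95
```

View pics/w8c.png

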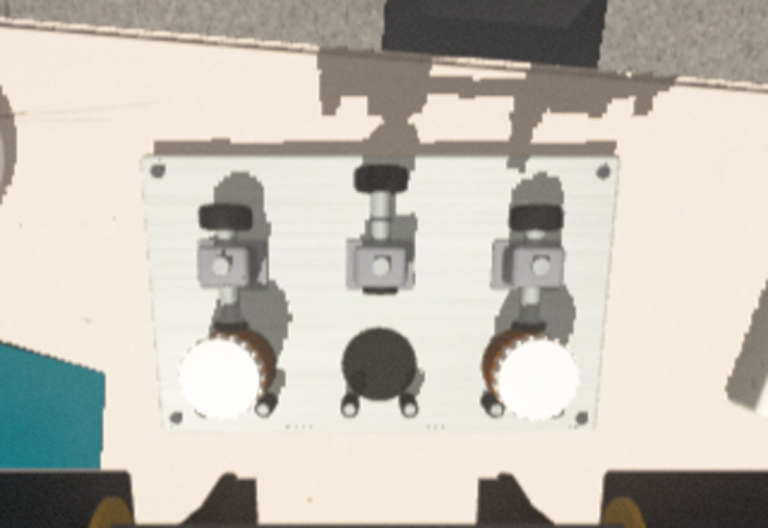

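>>> send_rows([
  [-4, 20, 0, 0.07, 0],
  [-8, 35, 0, 0.07, 0],
  [-8, 36, 0, 0.07, 0],
  [-8, 36, 0, 0.07, 0],
  [-8, 36, 0, 0.07, 0],
  [-8, 36, 0, 0.07, 0],
  [-8, 36, 0, 0.07, 0],
  [-4, 32, 0, 0.07, 0],
])

```text
time: 34.5
tcp_pos: [0.4968, 0.0965, 0.2097]
tcp_rot: [-0.503, 1.511, 0.504]
wrist_force: [1.2, -0.0, -0.2]
finger_gap: 0.0872
```

>>> send_rows([
  [0, 0, -10, 0, 0],
  [0, 0, -30, 0, 0],
  [0, 0, -30, 0, 0],
  [0, 0, -20, 0, 0.4],
  [0, 0, 0, 0, 0.5],
  [0, 0, 0, 0, 0.5],
  [0, 0, 0, 0, 0.5],
  [0, 0, 0, 0, 0.5],
])

```text
time: 35.17
tcp_pos: [0.4995, 0.095, 0.1211]
tcp_rot: [-0.501, 1.509, 0.5]
wrist_force: [0.4, 0.3, 0.5]
finger_gap: 0.0615
```

Run:
```python
from h import *
st()
```

```text
t35.17 [0.4995 0.095  0.1211] x [ 0.003  0.001 -1.   ] yawY 2.210 F [0.4 0.3 0.5] gap 0.0615 j7 1.92
```

>>> send_rows([
  [-2, -1, -20, 0, 0.5],
  [0, 0, -25, 0, 0.5],
  [0, 0, -14, 0, 0.5],
  [0, 0, -5, 0, 0.5],
  [0, 0, 0, 0, 1],
  [0, 0, 0, 0, 1],
  [0, 0, 0, 0, 1],
  [0, 0, 0, 0, 1],
])

```text
time: 35.83
tcp_pos: [0.4972, 0.0943, 0.0567]
tcp_rot: [-0.501, 1.509, 0.501]
wrist_force: [0.4, 0.3, 0.4]
finger_gap: 0.0245
```

>>> send_rows([
  [0, 0, 0, 0, 1],
  [0, 0, 0, 0, 1],
  [0, 0, 0, 0, 1],
  [0, 0, 0, 0, 1],
  [0, 0, 0, 0, 1],
  [0, 0, 0, 0, 1],
  [0, 0, 0, 0, 1],
  [0, 0, 0, 0, 1],
])

```text
time: 36.5
tcp_pos: [0.4969, 0.094, 0.0562]
tcp_rot: [-0.501, 1.511, 0.501]
wrist_force: [-0.1, -2.0, 6.8]
finger_gap: 0.0139
```

Run:
```python
from h import *
st()
```

```text
t36.50 [0.4969 0.094  0.0562] x [ 0.001  0.    -1.   ] yawY 2.211 F [-0.1 -2.   6.8] gap 0.0139 j7 1.91
```

Gripped; turn clockwise 1.05 rad, release and rise.

>>> send_rows([
  [0, 0, 0, -0.11, 1],
  [0, 0, 0, -0.12, 1],
  [0, 0, 0, -0.12, 1],
  [0, 0, 0, -0.12, 1],
  [0, 0, 0, -0.12, 1],
  [0, 0, 0, -0.12, 1],
  [0, 0, 0, -0.12, 1],
  [0, 0, 0, -0.12, 1],
])

```text
time: 37.17
tcp_pos: [0.4968, 0.0942, 0.0562]
tcp_rot: [0.248, 1.555, -0.247]
wrist_force: [-0.3, -0.9, 5.4]
finger_gap: 0.0139
```

>>> send_rows([
  [0, 0, 0, -0.1, 1],
  [0, 0, 0, 0, 1],
  [0, 0, 0, 0, 1],
  [0, 0, 0, 0, 1],
  [0, 0, 0, 0, 1],
  [0, 0, 0, 0, 0],
  [0, 0, 0, 0, 0],
  [0, 0, 0, 0, 0],
])

```text
time: 37.83
tcp_pos: [0.4957, 0.0942, 0.0552]
tcp_rot: [0.321, 1.548, -0.321]
wrist_force: [0.2, -0.6, -0.8]
finger_gap: 0.0265
```

>>> send_rows([
  [0, 0, 0, 0, 0],
  [0, 0, 20, 0, 0],
  [0, 0, 40, 0, 0],
  [0, 0, 40, 0, 0],
  [0, 0, 40, 0, 0],
  [0, 0, 40, 0, 0],
  [0, 0, 0, 0, 0],
  [0, 0, 0, 0, 0],
])

```text
time: 38.5
tcp_pos: [0.4974, 0.0944, 0.2377]
tcp_rot: [0.324, 1.542, -0.319]
wrist_force: [-0.3, 0.2, 0.2]
finger_gap: 0.0792
```

Run:
```python
from h import *
st();im,m=snap("wrist","w9")
import pickle; pickle.dump(m,open("w9.pkl","wb"))
u,v=proj(m,[.495,.094,.06]);u=int(u);v=int(v);print(u,v)
cv2.imwrite('pics/w9c.png',cv2.resize(im[:,:,::-1][max(0,v-55):v+55,max(0,u-65):u+65],None,fx=5,fy=5,interpolation=cv2.INTER_CUBIC))
```

```text
t38.50 [0.4974 0.0944 0.2377] x [ 0.005  0.002 -1.   ] yawY 1.161 F [-0.3  0.2  0.2] gap 0.0792 j7 0.95
252 176
```

View pics/w9c.png

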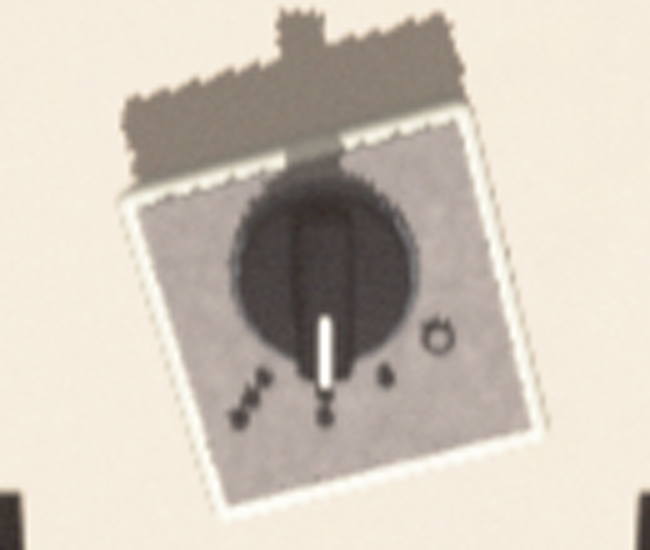

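The pointer (323, 315–385 in the crop) points at the two dots. I'll take one last overview before handing in.

Run:
```python
from h import *
t,_=snap("top","top9"); s,_=snap("side","side9")
o=np.zeros((560,780,3),np.uint8)
o[:300]=cv2.resize(t[150:250,100:360],None,fx=3,fy=3,interpolation=cv2.INTER_CUBIC)[:300,:,::-1]
o[304:560,:342]=cv2.resize(s,(342,256),interpolation=cv2.INTER_AREA)[:,:,::-1]
o[304:560,350:780]=cv2.resize(s[100:200,240:408],(430,256),interpolation=cv2.INTER_CUBIC)[:,:,::-1]
cv2.imwrite('pics/fin.png',o)
```

```text
(no output)
```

View pics/fin.png

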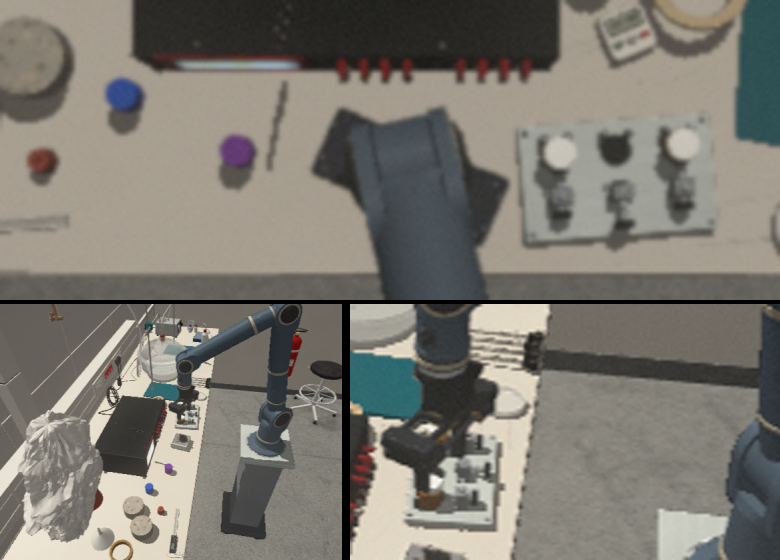

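The last pictures show jars standing in stations 1 and 3 with their clamps in, station 2 empty with its clamp drawn back, and no amber jar left on the bench. The look-alikes and the bung are where they were, so I'm handing in.

```bash
python3 -c "
from station import manip
print(manip.sign_off())"
```

```text
the job is handed in; nothing more can be done
None
```

The job is done and handed in at about 39 s of the 210 s allowed.

- **Selector to off:** I turned it to the ring first. In the close view, the pointer lay along the box's diagonal, as it should at the ring, though the ring itself was hidden behind the gripper.
- **Jars:** I found two amber jars on the bench and stood them upright in stations 1 and 3. I pushed each clamp until it stopped moving, at about 15 N and 19 N. The close pictures afterwards showed both knobs staying forward with the gripper away and the jars against the posts. Clamp 2, at the empty station, stayed drawn back.
- **Selector to two dots:** I turned it last, and the close view shows the pointer on the two-dot mark.

The final overview showed no amber jar left on the bench, and the purple and blue look-alikes and the bung in place. The petri dish was not checked closely.

Two measurements disagreed. The top and wrist cameras differed by about 6 mm in x, so I used the wrist camera throughout. At the start the pointer read about 0.7 rad, which lies between two notches.

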